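# Find the unlatched lubrication hatch and push it open

## Robot

A 6-joint arm with a two-finger parallel gripper is mounted at the origin on the work surface; the furniture and walls round the work are solid. World frame = base frame: x ahead of the robot, y to its left, z up, the work surface at z = 0. Lengths are in mm, angles in rad, forces in N, time in s.
With the tool pointing down it reaches from about 400 to 825 mm from the base axis. Payload 7 kg.
Tool frame: the origin (TCP) lies at the very end of the fingers, on their centre line; the grasp point (between the pads) lies 19 mm behind it (r.tcp_to_grasp is the distance from the TCP to the grasp point, in mm); z points along the fingers, y is the line along which they close (so a half turn about z gives the same grasp; the last joint's range is limited). The gripper opens to 85 mm and grips with 20 to 120 N. Pads are 22 mm wide; open, the fingers measure 114 mm over their backs; the gripper's body (76 mm by 85 mm) begins 54 mm behind the grasp point. The pads swing forward as they close: fully open they stand 13 mm farther back than shut.
Start: joints at [1.506, 0.359, 0.012, 0, -1.224, -0.288], TCP at [233.238, 633.4, 231.302] pointing down, gripper open.
Joint ranges: [-3.07, 3.07], [-1.43, 2.12], [-1.02, 1.25], [-3.03, 1.67], [-3.05, -0], [-3.03, 3.03]. Speed limits (rad/s): [2.39, 2.39, 3.01, 3.14, 3.14, 3.14].

## Interface

Orientations are given as a unit quaternion [x, y, z, w].
In Python, from bench import r gives the robot as it stands.
- The arm moves only by the tool send_rows, never from a script. Its argument "motion" is text: rows parted by semicolons, each of 6 numbers parted by spaces: the shift along the tool's x, y, z scaled (see below), then the turn, a rotation vector about the tool's x, y, z scaled (see below). A call has 1 to 20 rows; each row is the pose to reach, as a shift and turn from the pose commanded when the call began, along the tool's axes at that moment, turning the shorter way round; what a row does not reach only later rows make up. The controller multiplies each number of a shift by 250 mm and each number of a turn by 2 pi rad. A row lasts 1/10 s, in which the tool goes at most 50 mm and 8.59 degrees, less where a joint would pass 70% of its speed; a pose out of reach is approached as far as the arm can. A call with a number of a shift or a turn outside -1 to 1 is refused whole. A call with a gripper value outside its range is refused whole. "jaw" is the gripper's target within -1 to 1 (fully open at 1, half-way at 0, shut at -1), set as the call begins (left out, the last holds). The fingers move at their own pace and stop on an object; "squeeze" is the grip in N (left out, the last holds). Time passes only in rows, so rows that repeat a pose let the fingers close. It gives the time, the measured TCP pose, the force, the opening and the grip force at its end, in the units of the state.
- r.observe(): the state, without advancing time (a new reading comes with each control period).
- r.get_image(name): name is "scene" or "top" or "wrist"; returns (picture, depth): 400x640x3 uint8, red, green, blue; 400x640 float32, mm along the optical axis (not along the pixel's ray), 0 where there is no reading.
- r.calibration(name): a dict with "fx", "fy", "cx", "cy" (pixels), "rvec" (rotation vector, rad) and "tvec" (3), from world to camera coordinates, as OpenCV has them. Camera axes: x right, y down, z forward; pixel columns grow to the right and rows downward; lengths in mm; the calibration is good to about 2 mm. A picture is of the moment at which its call begins: read the wrist's pose just before it. calibration takes no time and is no camera call; for the wrist camera it gives the pose at the moment of the call.
- r.job_done(): hands the job in; it is judged then, once.
The state is a dict: "time_s": time; "joint_positions": joint angles; "qvel": joint speeds; "effort": joint torques, N m; "ee_pos": TCP position; "eef_rot": TCP orientation; "contact_force": force on the tool from outside, world axes, zero at the start; "moment": the same for the moment, N m; "opening": finger opening in mm; "gripper_force": force on a finger pad.
Only numpy, scipy, OpenCV 4.12 (cv2) and the standard library are available. Lean on these libraries where they do the work, as an engineer would, in place of code of your own. Each camera call takes 0.05 s, during which the arm holds its last target. There are 200 camera calls.

## Task

One of the four identical hatches of the green lubrication housing is unlatched: press gently on the ribbed pads at their rear ends to find the one that rocks. Then push up the front edge that this raises until the hatch stands fully open, upright or leaning back, so that the grease nipple under it can be reached, and leave it so. Use the fingertips only, pinch and lift nothing, never force a latched hatch, and leave the loose things where they are.

Things in the scene. Friction and masses are not known exactly. Their poses are not given: they have to be found in the camera images.
- housing: Green lubrication housing bolted to the bench, 152 mm deep (x) by 291 mm long (y); flat top 80 mm above the bench, but its rear wall only 56 mm high. Origin on the bench, mid under the row of hatches; x to the back, y along the row to the left, z up. Four bays at y = +84, +28, -28, -84 mm, each with an outwardly identical hatch: three latched from inside, one (in any bay) unlatched.
- pad_1 (a point): Middle of the black ribbed pad (28 x 40 mm) at the rear end of the first (leftmost, +y) hatch, on top, 83 mm above the bench, 31 mm behind the hinge pin; fixed to the housing, same axes. A latched hatch gives 2 mm here, then stops hard; the unlatched one rocks at 2 to 4 N, sinking freely: 21 mm is about 0.7 rad.
- pad_2 (a point): Middle of the black ribbed pad (28 x 40 mm) at the rear end of the second hatch, on top, 83 mm above the bench, 31 mm behind the hinge pin; fixed to the housing, same axes. A latched hatch gives 2 mm here, then stops hard; the unlatched one rocks at 2 to 4 N, sinking freely: 21 mm is about 0.7 rad.
- pad_3 (a point): Middle of the black ribbed pad (28 x 40 mm) at the rear end of the third hatch, on top, 83 mm above the bench, 31 mm behind the hinge pin; fixed to the housing, same axes. A latched hatch gives 2 mm here, then stops hard; the unlatched one rocks at 2 to 4 N, sinking freely: 21 mm is about 0.7 rad.
- pad_4 (a point): Middle of the black ribbed pad (28 x 40 mm) at the rear end of the fourth (rightmost) hatch, on top, 83 mm above the bench, 31 mm behind the hinge pin; fixed to the housing, same axes. A latched hatch gives 2 mm here, then stops hard; the unlatched one rocks at 2 to 4 N, sinking freely: 21 mm is about 0.7 rad.
- edge_1 (a point): Middle of the front edge of the first (leftmost, +y) hatch while shut, on top, 80 mm above the bench; fixed to the housing. The hatch is a bare metal plate 118 mm (x) by 49 mm (y) by 4 mm, flush with the housing when shut. 1 to 3 N on the raised edge turns the unlatched one; lead it up and round its hinge, as a level push on a low edge jams.
- edge_2 (a point): Middle of the front edge of the second hatch while shut, on top, 80 mm above the bench; fixed to the housing. The hatch is a bare metal plate 118 mm (x) by 49 mm (y) by 4 mm, flush with the housing when shut. 1 to 3 N on the raised edge turns the unlatched one; lead it up and round its hinge, as a level push on a low edge jams.
- edge_3 (a point): Middle of the front edge of the third hatch while shut, on top, 80 mm above the bench; fixed to the housing. The hatch is a bare metal plate 118 mm (x) by 49 mm (y) by 4 mm, flush with the housing when shut. 1 to 3 N on the raised edge turns the unlatched one; lead it up and round its hinge, as a level push on a low edge jams.
- edge_4 (a point): Middle of the front edge of the fourth (rightmost) hatch while shut, on top, 80 mm above the bench; fixed to the housing. The hatch is a bare metal plate 118 mm (x) by 49 mm (y) by 4 mm, flush with the housing when shut. 1 to 3 N on the raised edge turns the unlatched one; lead it up and round its hinge, as a level push on a low edge jams.
- hinge_1 (a point): Middle of the hinge pin of the first (leftmost, +y) hatch, 78 mm above the bench, along the housing's y between two dark ears; fixed to the housing. The plate reaches 72 mm from it to the front edge, which swings round it up and to the back, and 46 mm to the rear edge. The hinge is stiff: the hatch stays at any angle where it is left.
- hinge_2 (a point): Middle of the hinge pin of the second hatch, 78 mm above the bench, along the housing's y between two dark ears; fixed to the housing. The plate reaches 72 mm from it to the front edge, which swings round it up and to the back, and 46 mm to the rear edge. The hinge is stiff: the hatch stays at any angle where it is left.
- hinge_3 (a point): Middle of the hinge pin of the third hatch, 78 mm above the bench, along the housing's y between two dark ears; fixed to the housing. The plate reaches 72 mm from it to the front edge, which swings round it up and to the back, and 46 mm to the rear edge. The hinge is stiff: the hatch stays at any angle where it is left.
- hinge_4 (a point): Middle of the hinge pin of the fourth (rightmost) hatch, 78 mm above the bench, along the housing's y between two dark ears; fixed to the housing. The plate reaches 72 mm from it to the front edge, which swings round it up and to the back, and 46 mm to the rear edge. The hinge is stiff: the hatch stays at any angle where it is left.
- hatch_free (a joint): Opening angle of the unlatched hatch (its bay is not told and changes): 0 shut and flush, 1.57 upright, 2.0 leaning back on its stop.
- hatch_held1 (a joint): Angle of one of the three latched hatches (bay not told): 0 shut, at most 0.07 when pressed; springs back.
- hatch_held2 (a joint): Angle of one of the three latched hatches (bay not told): 0 shut, at most 0.07 when pressed; springs back.
- hatch_held3 (a joint): Angle of one of the three latched hatches (bay not told): 0 shut, at most 0.07 when pressed; springs back.
- nut: Hexagon nut, 34 by 30 mm, 16 mm high, lying on the left end of the housing's top; loose, to be left alone; origin at the centre of its underside, z up.
- wood_block: Softwood packing block, 60 by 120 mm, 45 mm high, lying in front of the housing on the left; loose, to be left alone; origin at the centre of its underside, z up.
- pin: Plain grey turned pin, 30 mm in diameter, 75 mm high, standing in front of the housing; loose, to be left alone; origin at the centre of its underside, z up.
- nipple_carton: Small brown carton, 43 by 65 mm, 37 mm high, on the bench in front of the housing; loose, to be left alone; origin at the centre of its underside, z up.
- bolt: Bolt, 80 mm long, 27 mm across its head, standing on its head in front of the housing on the right; loose, to be left alone; origin at the centre of its underside, z up.

How it is judged:
By the outcome, as a careful person would: the job done as asked, in the order asked, and still so for the second after the job is handed in, with the robot touching nothing.
It also fails if it takes over 46 s, if anything falls off the work surface, if the arm or the gripper's body presses on something with over 40 N, if the wrist force passes 120 N, or if a joint passes its speed limit or range.

## Working session

There is one attempt and no reset: what is moved stays moved. The work goes in short steps, Python scripts to look and compute and a tool call to move; the robot and the scene stay as the last step left them, time stands still between calls to the robot, and variables do not carry over. Pictures are saved under pics/ and viewed, at most 10 in all, crops included, and the job is handed in when it is done.

Besides the shell and the picture viewer there is one more tool, called after "Request:" as name(argument=value, ...) on one line, values as JSON. send_rows: Moves the arm, as the interface text tells. Shifts and turns lie within -1 to 1; 1 stands for 250 mm of shift or 2 pi rad of turn. Its arguments: {"type":"object","properties":{"motion":{"type":"string"},"jaw":{"type":"number"},"squeeze":{"type":"number"}},"required":["motion"]}

```bash
mkdir -p pics; cat > h.py <<'E'
from bench import r
import numpy as np, cv2
from scipy.spatial.transform import Rotation as R
def snap(n,f):
    c=r.calibration(n); im,d=r.get_image(n); cv2.imwrite(f'pics/{f}.png',im[:,:,::-1]); np.savez(f'pics/{f}.npz',d=d,**{k:np.array(v) for k,v in c.items()}); return im,d,c
def cloud(d,c):
    v,u=np.mgrid[:d.shape[0],:d.shape[1]]
    p=np.stack([(u-c['cx'])/c['fx']*d,(v-c['cy'])/c['fy']*d,d],-1)
    Rm=R.from_rotvec(np.array(c['rvec']).ravel()).as_matrix()
    return (p-np.array(c['tvec']).ravel())@Rm
E
python3 - <<'E'
from h import *
for n in('top','scene'): snap(n,n)
s=r.observe();print(s['ee_pos'],s['eef_rot'],s['contact_force'],s['opening'],R.from_quat(s['eef_rot']).as_matrix().round(3))
E
```

```text
[233.09886103 633.01957969 230.44518398] [ 9.84476922e-01 -1.75512434e-01 -5.23476271e-05  7.57496573e-04] [-0.46783063  0.37573314 -1.26068769] 85.69210981078535 [[ 0.938 -0.346 -0.   ]
 [-0.346 -0.938 -0.001]
 [ 0.     0.002 -1.   ]]
```

View pics/top.png

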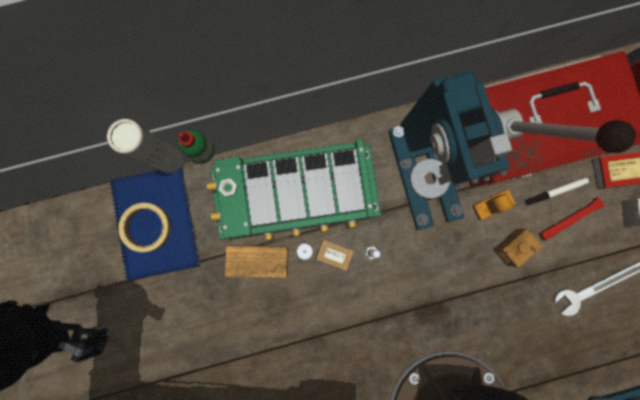

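View pics/scene.png

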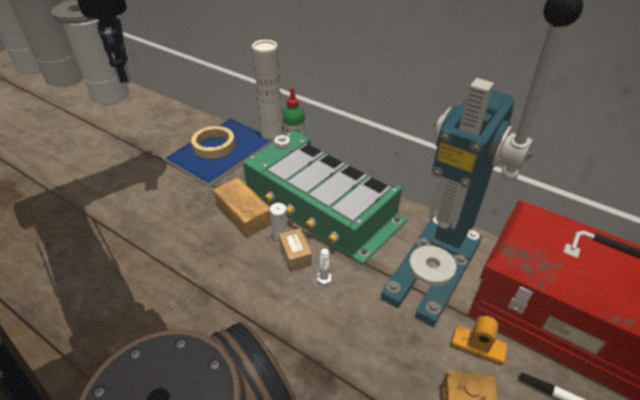

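The top view shows the housing at (213–380, 140–237). The black pads are at about (258,170), (287,166), (316,161) and (345,157), the front is towards the image bottom, and the press stands on the right.

```bash
python3 - <<'E'
from h import *
z=dict(np.load('pics/top.npz')); d=z.pop('d'); P=cloud(d,z); im=cv2.imread('pics/top.png').astype(int)
for u,v in[(258,170),(287,166),(316,161),(345,157),(262,208),(350,195),(228,187),(300,300)]: print(u,v,P[v,u].round(1),im[v,u])
m=np.zeros(d.shape,bool); m[140:240,210:375]=1
m&=(P[...,2]>70)&(P[...,2]<95)
dark=m&(im.max(2)<50)
n,l,st,c=cv2.connectedComponentsWithStats(dark.astype(np.uint8))
pts=[]
for i in range(1,n):
    if st[i,4]>150: q=P[l==i]; pts.append(np.median(q,0)); print(st[i],pts[-1].round(1))
grey=m&(im.min(2)>110)
n,l,st,c=cv2.connectedComponentsWithStats(grey.astype(np.uint8))
for i in range(1,n):
    if st[i,4]>100:
        q=P[l==i]; rc=cv2.minAreaRect(q[:,:2].astype(np.float32)); print(st[i],q.mean(0).round(1),rc)
q=P[m]; print(cv2.minAreaRect(q[:,:2].astype(np.float32)))
E
```

```text
258 170 [483.8 378.6  84.9] [45 47 46]
287 166 [491.5 323.6  83.9] [47 46 46]
316 161 [501.  268.3  83.8] [41 41 41]
345 157 [508.3 212.9  85.1] [39 39 42]
262 208 [411.6 371.   81.6] [188 192 188]
350 195 [435.7 203.9  82.3] [190 190 187]
228 187 [451.9 435.9  80.7] [ 93 126  67]
300 300 [228.2 301.5   0. ] [ 75  91 104]
[335 151  18  13 176] [508.4 214.7  83.5]
[306 155  18  14 167] [501.  270.2  83.6]
[277 160  18  13 170] [491.6 327.4  83.5]
[248 164  19  13 184] [484.  380.8  83.4]
[ 331  149   34   63 1292] [454.1 207.4  80.7] ((464.4341735839844, 208.87127685546875), (116.28199005126953, 51.33872985839844), 7.980376720428467)
[ 302  153   34   64 1295] [446.2 262.8  80.6] ((456.6911315917969, 264.3555908203125), (116.644775390625, 51.18741226196289), 7.976280212402344)
[ 273  157   34   64 1291] [437.9 318.5  80.7] ((448.92022705078125, 320.0489501953125), (116.92337036132812, 51.23713302612305), 8.167289733886719)
[ 244  161   33   64 1275] [430.2 373.7  80.8] ((441.28582763671875, 375.3634338378906), (117.47887420654297, 51.27128982543945), 7.176179885864258)
((450.52642822265625, 311.8568420410156), (151.8474884033203, 291.32562255859375), 8.128645896911621)
```

```bash
python3 - <<'E'
from h import *
M=R.from_quat(r.observe()['eef_rot']).as_matrix()
c=np.array([[441.3,375.4],[448.9,320.05],[456.7,264.4],[464.4,208.9]]);ex=np.array([.990,.1405]);ey=np.array([-.1405,.990])
print(c@ex,c@ey, (c+44*ex).round(1))
p=np.r_[c[0]+44*ex,110]
print(M.T@(p-[233.238,633.4,231.302])/250)
print(np.degrees(np.arctan2(-.346,.938)))
E
```

```text
[489.6307   489.378025 489.2812   489.10645 ] [309.64335 253.77905 197.58965 141.5628 ] [[484.9 381.6]
 [492.5 326.2]
 [500.3 270.6]
 [508.  215.1]]
[1.29248903 0.5966631  0.48631989]
-20.247501508437605
```

Request:
send_rows(motion="0.646 0.298 0.1 0 0 -0.0784; 0.646 0.298 0.1 0 0 -0.0784; 0.646 0.298 0.1 0 0 -0.0784; 0.646 0.298 0.1 0 0 -0.0784; 0.646 0.298 0.1 0 0 -0.0784; 0.646 0.298 0.1 0 0 -0.0784", jaw=-1)

```text
time_s: 0.7
ee_pos: [359.6, 507.0, 206.1]
eef_rot: [0.998, 0.069, -0.0, 0.0]
contact_force: [-0.4, 0.7, -0.4]
opening: 0.2
gripper_force: 0.0
```

Request:
send_rows(motion="0.428 0.57 0.3 0 0 0; 0.428 0.57 0.3 0 0 0; 0.428 0.57 0.3 0 0 0; 0.428 0.57 0.3 0 0 0; 0.428 0.57 0.405 0 0 0; 0.428 0.57 0.405 0 0 0; 0.428 0.57 0.405 0 0 0")

```text
time_s: 1.4
ee_pos: [484.5, 382.3, 105.1]
eef_rot: [0.998, 0.07, -0.0, 0.0]
contact_force: [-0.4, 0.2, 1.0]
opening: -0.0
gripper_force: 0.0
```

```bash
python3 - <<'E'
from h import *
snap('wrist','w1');s=r.observe();print(s['ee_pos'],s['contact_force'])
E
```

```text
[484.71501892 382.97763171 106.01616246] [ 1.16163535  0.39835936 -0.35071853]
```

View pics/w1.png

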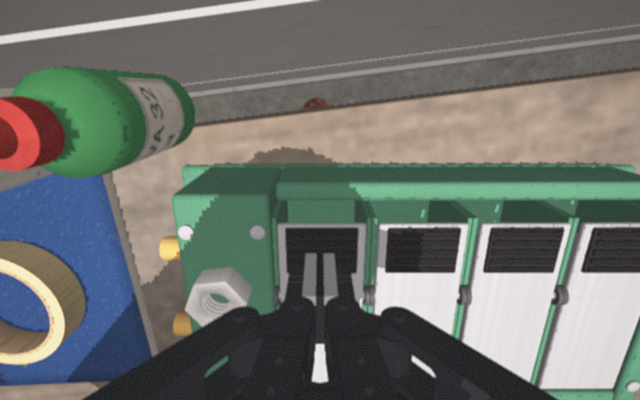

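The fingertips at (320,260) are centred over pad 1, so I'll press gently.

Request:
send_rows(motion="0 0 0.076 0 0 0; 0 0 0.084 0 0 0; 0 0 0.09 0 0 0; 0 0 0.094 0 0 0; 0 0 0.098 0 0 0; 0 0 0.098 0 0 0")

```text
time_s: 2.05
ee_pos: [485.2, 382.3, 81.6]
eef_rot: [0.998, 0.07, 0.001, -0.001]
contact_force: [-2.2, 1.4, 4.1]
opening: -0.1
gripper_force: 2.0
```

Request:
send_rows(motion="0 0 0.005 0 0 0; 0 0 0.01 0 0 0; 0 0 0.012 0 0 0")

```text
time_s: 2.35
ee_pos: [485.4, 382.4, 79.8]
eef_rot: [0.998, 0.07, 0.001, -0.001]
contact_force: [-6.2, -1.1, 17.4]
opening: -0.3
gripper_force: 8.5
```

Pad 1 is latched: it gave about 2 mm and then stopped hard at 17 N. Pad 2 next.

Request:
send_rows(motion="0 0 -0.04 0 0 0; 0 0 -0.07 0 0 0; 0 0.1 -0.07 0 0 0; 0 0.224 -0.07 0 0 0; 0 0.224 -0.07 0 0 0; 0 0.224 -0.03 0 0 0; 0 0.224 -0.02 0 0 0; 0 0.224 -0.01 0 0 0; 0 0.224 0 0 0 0; 0 0.224 0.006 0 0 0; 0 0.224 0.006 0 0 0")

```text
time_s: 3.45
ee_pos: [492.5, 326.3, 75.7]
eef_rot: [0.998, 0.07, -0.0, 0.0]
contact_force: [-0.7, 0.4, 0.7]
opening: -0.2
gripper_force: 0.0
```

Request:
send_rows(motion="0 0 0.01 0 0 0; 0 0 0.02 0 0 0; 0 0 0.03 0 0 0; 0 0 0.04 0 0 0; 0 0 0.05 0 0 0; 0 0 0.06 0 0 0; 0 0 0.06 0 0 0")

```text
time_s: 4.15
ee_pos: [492.6, 325.9, 60.6]
eef_rot: [0.998, 0.07, -0.0, 0.0]
contact_force: [-0.0, -0.7, -0.4]
opening: -0.1
gripper_force: 0.1
```

```bash
python3 - <<'E'
from h import *
s=r.observe();print(s['ee_pos'],s['contact_force'])
im,d,c=snap('scene','s2')
P=cloud(d,c)
cv2.imwrite('pics/s2c.png',cv2.resize(im[110:290,200:440,::-1],None,fx=3,fy=3))
E
```

```text
[492.58003162 325.92882635  60.5507779 ] [-0.0243541  -0.6954591  -0.44596996]
```

View pics/s2c.png

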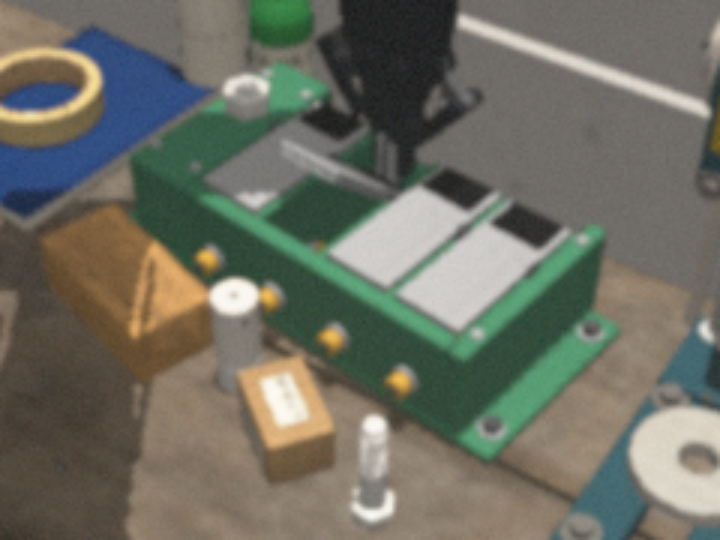

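Hatch 2 rocks and its front edge is raised: crop (280–400, 140–195). I'll measure its angle now.

```bash
python3 - <<'E'
from h import *
z=dict(np.load('pics/s2.npz')); d=z.pop('d'); P=cloud(d,z)
ex=np.array([.990,.1405]);ey=np.array([-.1405,.990]);h=np.array([461.8,321.9])
q=P.reshape(-1,3); a=(q[:,:2]-h)@ex; b=(q[:,:2]-h)@ey
m=(abs(b)<22)&(a<5)&(a>-90)&(q[:,2]>88)&(q[:,2]<160)
A=np.c_[a,b,q[:,2]-78][m]; print(len(A)); print(A[np.argsort(A[:,0])][::max(1,len(A)//12)].round(1)); print('max z',A[:,2].max(),A[:,0].min())
E
```

```text
131
[[-58.4 -20.5  45.8]
 [-56.5 -13.9  48.2]
 [-55.4 -20.3  46.2]
 [-55.   -7.5  46.4]
 [-54.5  16.1  45.7]
 [-54.   18.9  51.2]
 [-53.6  14.2  48.6]
 [-53.1  -5.8  51.5]
 [-52.4  -2.6  49.4]
 [-47.9   1.5  47. ]
 [-38.7 -15.5  38.4]
 [-29.2  -9.6  29.4]
 [-18.6  -2.8  19.4]
 [ -8.7   3.1  10.2]]
max z 51.49139176437029 -58.37027543119595
```

Request:
send_rows(motion="0 0 -0.1 0 0 0; 0 0 -0.3 0 0 0; 0 0 -0.5 0 0 0; 0 0 -0.5 0 0 0; -0.2 0 -0.5 0 0 0; -0.4 0 -0.5 0 0 0; -0.46 0 -0.5 0 0 0; -0.46 0 -0.5 0 0 0")

```text
time_s: 5.0
ee_pos: [377.0, 309.5, 186.6]
eef_rot: [0.997, 0.071, 0.0, -0.0]
contact_force: [0.0, 0.4, 0.7]
opening: 0.2
gripper_force: 0.0
```

Edge is at (-54, +49) relative to the hinge, so about 0.74 rad. I'll lower the fingertips in front of it and under its height, then lead it round the arc.

Request:
send_rows(motion="0 0 0.15 0 0 0; 0 0 0.25 0 0 0; 0 0 0.312 0 0 0; 0 0 0.312 0 0 0; 0.03 0 0.312 0 0 0; 0.05 0 0.312 0 0 0; 0.06 0 0.312 0 0 0; 0.06 0 0.312 0 0 0")

```text
time_s: 5.8
ee_pos: [394.4, 312.4, 108.6]
eef_rot: [0.998, 0.07, 0.0, -0.0]
contact_force: [-0.5, 1.0, -0.9]
opening: 0.3
gripper_force: 0.0
```

Request:
send_rows(motion="0.01 0 0 0 0 0; 0.02 0 0 0 0 0; 0.038 0 -0.016 0 0 0; 0.056 0 -0.032 0 0 0; 0.074 0 -0.044 0 0 0; 0.092 0 -0.056 0 0 0; 0.112 0 -0.066 0 0 0; 0.132 0 -0.076 0 0 0")

```text
time_s: 6.6
ee_pos: [426.9, 316.8, 127.3]
eef_rot: [0.998, 0.07, 0.0, -0.0]
contact_force: [-0.4, 0.0, -0.8]
opening: -0.1
gripper_force: 0.3
```

Request:
send_rows(motion="0.02 0 -0.006 0 0 0; 0.04 0 -0.012 0 0 0; 0.062 0 -0.016 0 0 0; 0.084 0 -0.02 0 0 0; 0.104 0 -0.018 0 0 0; 0.124 0 -0.016 0 0 0; 0.14 0 -0.016 0 0 0; 0.156 0 -0.016 0 0 0; 0.156 0 -0.016 0 0 0")

```text
time_s: 7.5
ee_pos: [465.4, 322.2, 130.9]
eef_rot: [0.998, 0.07, 0.0, 0.0]
contact_force: [-1.1, -0.8, -0.2]
opening: 0.1
gripper_force: 0.0
```

```bash
python3 - <<'E'
from h import *
im,d,c=snap('scene','s3')
cv2.imwrite('pics/s3c.png',cv2.resize(im[90:270,200:440,::-1],None,fx=3,fy=3))
E
```

```text
(no output)
```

View pics/s3c.png

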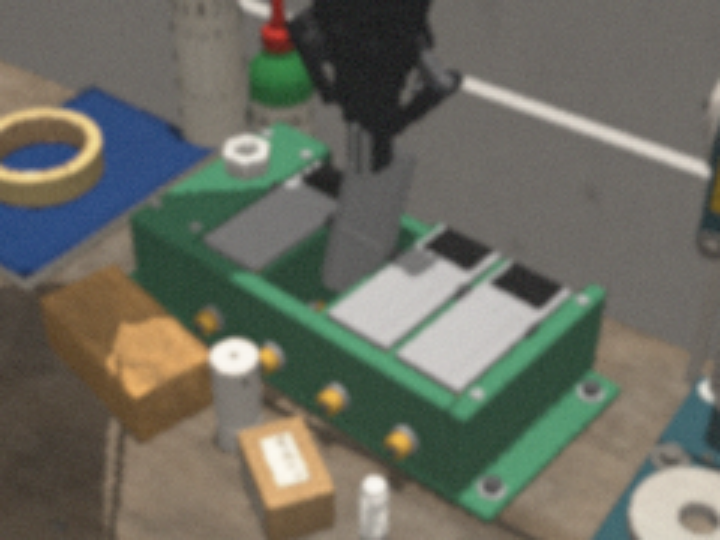

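The hatch is past upright. A small further push gives margin, then I'll back straight out and rise.

Request:
send_rows(motion="0.008 0 0 0 0 0; 0.016 0 0 0 0 0; 0.02 0 0 0 0 0; 0.02 0 0 0 0 0; 0 0 0 0 0 0; -0.05 0 0 0 0 0; -0.2 0 -0.05 0 0 0; -0.3 0 -0.2 0 0 0; -0.3 0 -0.4 0 0 0; -0.3 0 -0.5 0 0 0; -0.3 0 -0.5 0 0 0")

```text
time_s: 8.65
ee_pos: [391.0, 313.1, 260.8]
eef_rot: [0.998, 0.07, 0.003, -0.003]
contact_force: [0.6, 0.7, 0.3]
opening: -0.1
gripper_force: 0.0
```

```bash
python3 - <<'E'
from h import *
im,d,c=snap('scene','s4')
cv2.imwrite('pics/s4c.png',cv2.resize(im[90:290,200:440,::-1],None,fx=3,fy=3))
P=cloud(d,c)
ex=np.array([.990,.1405]);ey=np.array([-.1405,.990]);h=np.array([461.8,321.9])
q=P.reshape(-1,3); a=(q[:,:2]-h)@ex; b=(q[:,:2]-h)@ey
m=(abs(b)<22)&(abs(a)<50)&(q[:,2]>90)&(q[:,2]<155)
p=np.polyfit(q[m,2]-78,a[m],1); print(m.sum(),p,'theta',np.pi/2+np.arctan(p[0]),q[m,2].max())
E
```

```text
555 [ 0.3934655  -3.50826736] theta 1.9456568551445133 146.78656834858933
```

View pics/s4c.png

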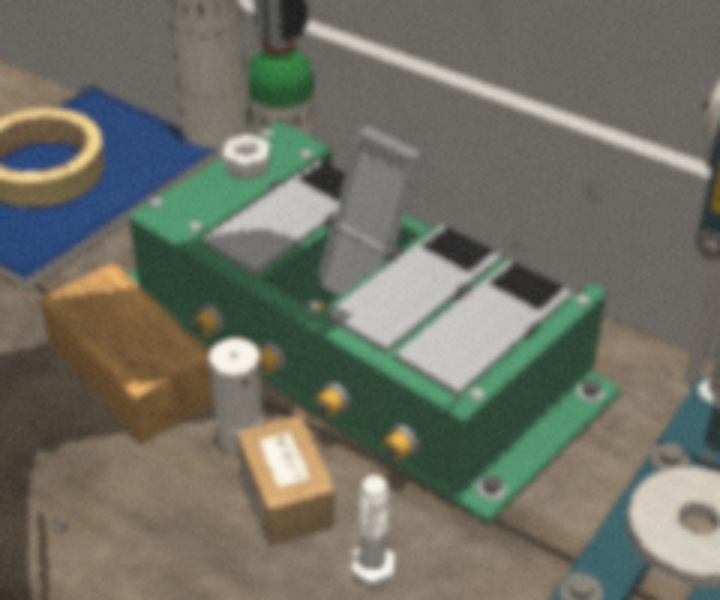

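Hatch 2 leans back at about 1.95 rad, the robot is clear, and the loose things haven't moved.

```bash
python3 -c "
from bench import r
print(r.job_done())"
```

```text
the job is handed in; nothing more can be done
None
```

The second hatch from the left was the unlatched one; it now stands fully open, leaning back at about 1.95 rad, and the job is handed in with the robot clear and the loose things where they were.

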